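# Set the dough sheeter's roll gap to the third click

### The arm

A 6-joint arm with a two-finger parallel gripper is mounted at the origin on the work surface. World frame = base frame: x ahead of the robot, y to its left, z up, the work surface at z = 0. Lengths are in m, angles in rad, forces in N, time in s.
With the tool pointing down it reaches from about 0.25 to 0.725 m from the base axis. Payload 4 kg.
Tool frame: the origin (TCP) lies on the centre line of the jaws, within the pads' length; the fingertips stand ahead of it and the grasp point (between the pads) lies 11 mm behind it (bot.tip_extent is the z of the fingertips in the tool frame, in m); z points along the fingers, y is the direction in which the jaws open and shut (so a half turn about z gives the same grasp; the last joint's range is limited). The gripper opens to 85 mm and grips with 20 to 120 N. Pads are 22 mm wide; open, the fingers measure 114 mm over their backs; the gripper's body (76 mm by 85 mm) begins 54 mm behind the grasp point. The pads swing forward as they close: fully open they stand 13 mm farther back than shut.
Start: joints at [-1.222, 0.241, 0.005, 1.335, 0, 1.571], TCP at [0.171, -0.47, 0.239] pointing down, gripper open.
Joint ranges: [-2.72, 2.72], [-1.05, 1.87], [-1.09, 1.28], [-1.99, 2.15], [-1.42, 1.44], [-3.14, 3.14]. Speed limits (rad/s): [2.79, 2.79, 3.14, 3.14, 3.14, 3.14].

### API

Orientations are given as a unit quaternion [x, y, z, w].
In Python, from workcell import bot gives the robot as it stands.
- The arm moves only by the shell command python3 -m jog 'ROWS'. ROWS is JSON, a list that holds one entry, the list of rows, each a list of 7 numbers: the shift along the world's x, y, z in m, then the turn, a rotation vector about the world's x, y, z in degrees, then the closure in counts, from 0 (fully open) to 255 (shut). In form: [[[tx, ty, tz, ax, ay, az, fingers], ...]]. A call has 1 to 10 rows; each row is the pose to reach, as a shift and turn from the pose commanded when the call began; what a row does not reach only later rows make up. A row lasts 1/12 s, in which the tool goes at most 41.7 mm and 7.16 degrees, less where a joint would pass 70% of its speed; a pose out of reach is approached as far as the arm can. A call with a gripper value outside its range is refused whole. The fingers move at their own pace and stop on an object; the grip force is fixed at half the most. Time passes only in rows, so rows that repeat a pose let the fingers close. It gives the time, the measured TCP pose, the force and the opening at its end, in the units of the state.
- bot.get_obs(): the state, without advancing time (a new reading comes with each control period).
- bot.camera(name): name is "scene" or "top" or "wrist"; returns the picture (420x560x3 uint8, blue, green, red); there is no depth.
- bot.camera_model(name): a dict with "K" (3x3 intrinsics, pixels), "T" (4x4, takes a point from camera to world coordinates). Camera axes: x right, y down, z forward; pixel columns grow to the right and rows downward; lengths in m; the calibration is good to about 2 mm. The wrist camera is an equidistant fisheye: a pixel r from the principal point sees the ray r / f radians off the axis. A picture is of the moment at which its call begins: read the wrist's pose just before it. camera_model takes no time and is no camera call; for the wrist camera it gives the pose at the moment of the call.
- bot.job_done(): hands the job in, once; it reports no verdict.
The state is a dict: "clock": time; "joint_pos": joint angles; "joint_vel": joint speeds; "tau": joint torques, N m; "eef_pos": TCP position; "tool_rot": TCP orientation; "ft_force": force on the tool from outside, world axes, zero at the start; "ft_torque": the same for the moment, N m; "grip_width": finger opening in m.
Only numpy, scipy, OpenCV 4.12 (cv2) and the standard library are available. Lean on these libraries where they do the work, as an engineer would, in place of code of your own. Each camera call takes 0.05 s, during which the arm holds its last target. There are 200 camera calls.

### The job

The roll-gap lever on the front of the dough sheeter has been left part-way open. With the fingertips only, without gripping it and without forcing it, push the lever home to its closed stop, then push it back open click by click, stop when it drops into the third notch after home, never running past that notch, and leave it resting there. Do not disturb the other things on the bench and on the sheeter's feed tables.

Things in the scene. Friction and masses are not known exactly. Their poses are not given: they have to be found in the camera images.
- sheeter: white bench-top dough sheeter, 455 mm long (x), 180 mm high (far end 200), fixed. Origin: at bench level under the middle of its near cheek's front face; x away from the operator, y to the operator's left, z up. Within 170 mm of the origin all but the lever is under 192 mm. Feed tables 105 mm high reach 380 mm to either side (y), x 38 to 342 mm
- gap_lever (a joint): roll-gap lever, swings sideways before the cheek about the sheeter's x axis. Value in rad: 0 = home notch at the closed stop (hard stop at -0.03), lever leaning 0.525 rad from upright towards the sheeter's -y; grows as it swings to +y and opens the rolls (angle from upright towards +y = value - 0.525). Starts in the first or second notch, 0.15 or 0.30
- notches (a point): middle of the scalloped steel quadrant's edge, 105 mm above the pivot, 13 mm before the cheek. A sprung roller on the lever clicks into 8 notches 0.15 rad apart: home 0 (not counted), first 0.15, second 0.30, third 0.45, ... 1.05. Crests lie half-way; over a crest (some 6 N at the grip) the lever snaps ahead into the next notch by itself and stays there when let go
- lever_grip (a point): middle of the lever's red hand grip, 164 mm from the pivot: an upright tapered grip 52 mm long (138 to 190 mm from the pivot), 18 mm thick at its foot and 27 mm near the top, on a flat steel arm 16 mm wide. z of this frame points outwards along the lever, x as the sheeter's x. The grip lies 24 mm in front of the cheek's face
- lever_pivot (a point): pivot of the lever, 85 mm above the bench, 30 mm in front of the cheek's face (sheeter frame -30, 0, 85 mm)
- dredger: aluminium flour shaker, 68 mm wide, 104 mm high, standing on the sheeter's left (+y) feed table; origin at the centre of its underside. Bystander
- cutter: steel ring cutter, 72 mm wide, 40 mm high, on the sheeter's right (-y) feed table; origin at the centre of its underside. Bystander
- scraper: bench scraper lying flat: steel blade 75 x 150 x 4 mm with a wooden handle 28 x 150 x 20 mm along one edge; origin at the middle of the blade, 2 mm up. On the bench before the sheeter. Bystander
- bowl: steel bowl, 140 mm wide, 60 mm high, on the bench before the sheeter; origin at the centre of its underside. Bystander
- jug: white mug-shaped measuring jug, 96 mm wide, 110 mm high, on the bench at the right; origin at the centre of its underside. Bystander
- tub: white jar-shaped food tub with a blue lid, 112 mm wide, 125 mm high, on the bench at the left; origin at the centre of its underside. Bystander

How it is judged:
On the way, in this order (a step that is already met when the one before it is completed fails the run):
1. the lever is home at the closed stop (value of joint gap_lever below 0.04 rad), for 0.2 s.
2. the lever sits in the third notch (value of joint gap_lever between 0.41 and 0.49 rad), for 0.3 s.
At the end, for the whole second after the job is handed in: the lever rests in the third notch after home (0.45 rad, within 0.04), at rest, and every bystander is within 20 mm of where it stood (all of step 2 and velocity of joint gap_lever between -0.05 and 0.05 rad/s and distance of each of dredger, cutter, scraper, bowl, jug, tub from where it was at the start of the episode below 0.02 m); the robot touches nothing.
It fails at once if the lever ran past the third notch (over the crest beyond it, 0.525 rad) (value of joint gap_lever above 0.525 rad).
It fails at once if the lever was gripped or forced, or the sheeter was struck (more than 25 N) (contact force between any of the fingers, the arm and sheeter above 25 N).
It fails at once if a bystander was lifted or shifted by more than 20 mm (distance of any of dredger, cutter, scraper, bowl, jug, tub from where it was at the start of the episode above 0.02 m).
It also fails if it takes over 51 s, if anything falls off the work surface, if the arm or the gripper's body presses on something with over 40 N, if the wrist force passes 120 N, or if a joint passes its speed limit or range.

## Working session

There is one attempt and no reset: what is moved stays moved. The work goes in short steps, Python scripts to look and compute and a shell command to move; the robot and the scene stay as the last step left them, time stands still between calls to the robot, and variables do not carry over. Pictures are saved under pics/ and viewed, about 8 in all and at most 12, crops included, and the job is handed in when it is done.

```bash
mkdir -p pics
python3 - <<'E'
from workcell import bot
import cv2,numpy as np
np.set_printoptions(precision=4,suppress=True)
for n in("scene","top"):
    im=bot.camera(n);cv2.imwrite(f"pics/{n}0.png",im);m=bot.camera_model(n);print(n,m["K"],m["T"])
a=cv2.imread("pics/scene0.png")
o=bot.get_obs();print(o,bot.tip_extent)
E
```

```text
scene [[384.818    0.     275.0062]
 [  0.     384.818  210.523 ]
 [  0.       0.       1.    ]] [[-0.2825  0.6657 -0.6907  1.1696]
 [ 0.9591  0.2095 -0.1904  0.1855]
 [ 0.0179 -0.7162 -0.6976  0.8118]
 [ 0.      0.      0.      1.    ]]
top [[469.1816   0.     277.7603]
 [  0.     469.1816 208.5914]
 [  0.       0.       1.    ]] [[ 0.026  -0.986   0.1649  0.3341]
 [-0.9995 -0.0286 -0.0136  0.0062]
 [ 0.0181 -0.1644 -0.9862  1.3492]
 [ 0.      0.      0.      1.    ]]
{'clock': 0.1, 'joint_pos': array([-1.222 ,  0.2413,  0.0038,  1.3352,  0.    ,  1.5708]), 'joint_vel': array([ 0.0001, -0.0025,  0.004 ,  0.0012, -0.0005,  0.0025]), 'tau': array([  0.0005, -37.3139,  25.301 ,   0.0108,  -0.    ,   0.    ]), 'eef_pos': array([ 0.1707, -0.4694,  0.2385]), 'tool_rot': array([ 0.9848,  0.1735, -0.0002, -0.0009]), 'ft_force': array([-0.0802,  0.5963, -0.0932]), 'ft_torque': array([ 0.0395,  0.0678, -0.0115]), 'grip_width': 0.08543380507662106} 0.008
```

View pics/scene0.png

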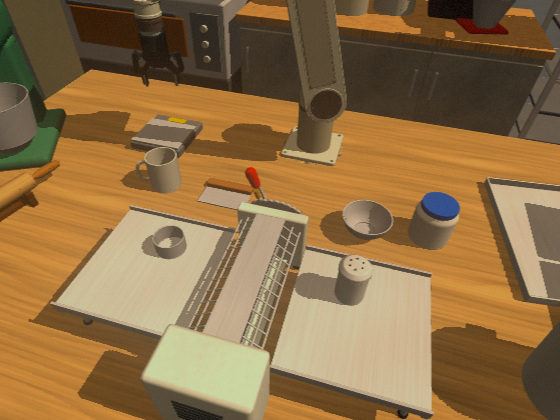

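View pics/top0.png

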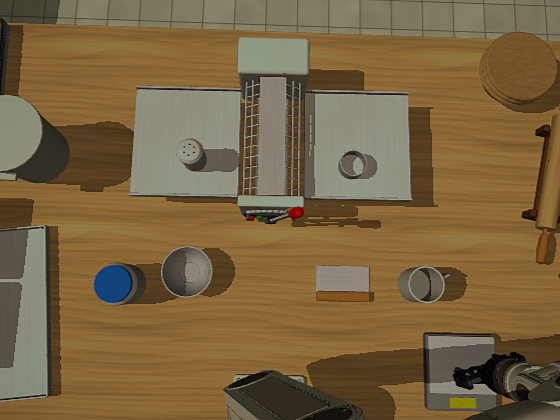

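Run:
```python
import cv2,numpy as np
t=cv2.imread("pics/top0.png")[180:240,230:320];s=cv2.imread("pics/scene0.png")[160:250,228:318]
f=lambda i:cv2.resize(i,(400,0 or i.shape[0]*400//i.shape[1]),interpolation=cv2.INTER_CUBIC)
t=f(t);s=f(s);o=np.zeros((400,800,3),np.uint8);o[:t.shape[0],:400]=t;o[:,400:]=s
cv2.imwrite("pics/c1.png",o)
```

```text
(no output)
```

View pics/c1.png

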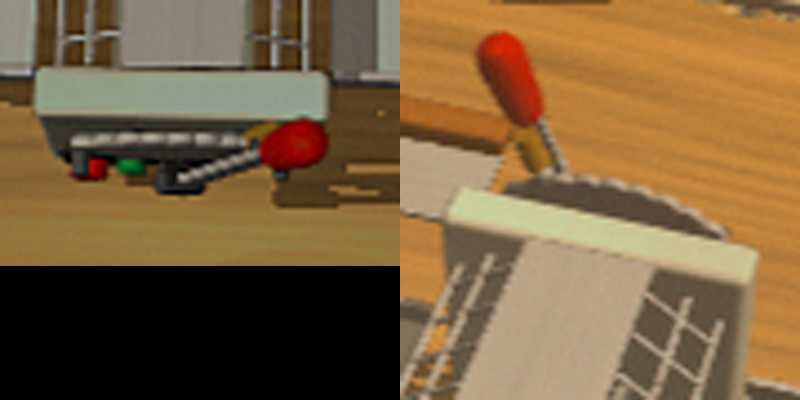

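```bash
cat > h.py <<'E'
import numpy as np
from workcell import bot
np.set_printoptions(precision=4,suppress=True)
def ray(n,u,v):
    m=bot.camera_model(n);d=np.linalg.inv(m["K"])@[u,v,1];return m["T"][:3,3],m["T"][:3,:3]@d
def plane(n,u,v,z):
    o,d=ray(n,u,v);return o+d*(z-o[2])/d[2]
def tri(a,b):
    A=np.zeros((3,3));B=np.zeros(3);P=[]
    for r in((("top",)+a),(("scene",)+b)):
        o,d=ray(*r);d=d/np.linalg.norm(d);M=np.eye(3)-np.outer(d,d);A+=M;B+=M@o;P.append((o,M))
    x=np.linalg.solve(A,B);return x,[np.linalg.norm(M@(x-o)) for o,M in P]
E
python3 - <<'E'
from h import *
T=lambda X,Y:(230+X/4.444,180+Y/4.444)
S=lambda X,Y:(228+(X-400)/4.444,160+Y/4.444)
L=plane("top",*T(38,115),.18);R=plane("top",*T(326,118),.18);print("front edge top",L,R)
L2=plane("scene",*S(757,250),.18);R2=plane("scene",*S(455,188),.18);print("scene",L2,R2)
print("grip tip",tri(T(308,143),S(500,47)))
print("grip mid",tri(T(290,147),S(512,82)))
print("pivot",plane("top",*T(180,180),.085))
for n,u,v,z in[("table L back",137,88,.105),("x",131,195,.105),("xR",409,95,.105),("R",410,199,.105)]:print(n,plane("top",u,v,z))
for n,u,v,z in [("dredger",189,147,.209),("bowl",187,272,.06),("scr",343,280,.004),("jug",423,285,.11),("tub",114,284,.125),("cutter",353,163,.145)]:print(n,plane("top",u,v,z))
E
```

```text
front edge top [0.5336 0.0893 0.18  ] [ 0.5366 -0.0746  0.18  ]
scene [0.5392 0.0923 0.18  ] [ 0.542  -0.0743  0.18  ]
grip tip (array([ 0.5094, -0.0589,  0.2559]), [np.float64(0.001107067896940217), np.float64(0.0011070678969401664)])
grip mid (array([ 0.5106, -0.0514,  0.235 ]), [np.float64(0.00014327998309048094), np.float64(0.00014327998309047123)])
pivot [0.512  0.0077 0.085 ]
table L back [0.872 0.391 0.105]
x [0.5676 0.3842 0.105 ]
xR [ 0.8771 -0.3722  0.105 ]
R [ 0.5788 -0.3688  0.105 ]
dredger [0.6749 0.2173 0.209 ]
bowl [0.3679 0.2303 0.06  ]
scr [ 0.3586 -0.2031  0.004 ]
jug [ 0.3492 -0.3969  0.11  ]
tub [0.3309 0.4035 0.125 ]
cutter [ 0.6638 -0.2068  0.145 ]
```

The scene camera and the top camera give matching positions. The sheeter origin is at about (0.536, 0.008) with a yaw of about 0.015. The red grip's middle is at (0.511, -0.051, 0.235), so the lever value is about 0.15, the first notch. I'll move above the lever's +y side with the fingers shut.

```bash
python3 -m jog '[[[0.339,0.49,0.1,0,0,70,255],[0.339,0.49,0.1,0,0,70,255],[0.339,0.49,0.1,0,0,70,255],[0.339,0.49,0.1,0,0,70,255],[0.339,0.49,0.1,0,0,70,255],[0.339,0.49,0.1,0,0,70,255],[0.339,0.49,0.1,0,0,70,255],[0.339,0.49,0.1,0,0,70,255],[0.339,0.49,0.1,0,0,70,255],[0.339,0.49,0.1,0,0,70,255]]]'
python3 - <<'E'
from h import *
o=bot.get_obs();print(o["eef_pos"],o["tool_rot"],o["clock"])
E
```

```text
clock: 0.93
eef_pos: [0.4051, -0.13, 0.3085]
tool_rot: [0.705, 0.709, -0.0, -0.0]
ft_force: [0.8, -1.2, -0.6]
grip_width: 0.0001
[ 0.4051 -0.13    0.3085] [ 0.7052  0.709  -0.0001 -0.0001] 0.9333
```

```bash
python3 -m jog '[[[0.103,0.155,0.01,0,0,0,255],[0.103,0.155,0.01,0,0,0,255],[0.103,0.155,0.01,0,0,0,255],[0.103,0.155,0.01,0,0,0,255],[0.103,0.155,0.01,0,0,0,255],[0.103,0.155,0.01,0,0,0,255],[0.103,0.155,0.01,0,0,0,255]]]'
python3 - <<'E'
from h import *
import cv2
o=bot.get_obs();print(o["eef_pos"],o["tool_rot"],o["clock"],o["ft_force"])
w=bot.camera("wrist");s=bot.camera("scene")[100:240,200:340]
m=bot.camera_model("wrist");print(m["K"],m["T"])
cv2.imwrite("pics/w2.png",w);cv2.imwrite("pics/s2.png",s)
o=np.zeros((420,800,3),np.uint8);o[:285,:380]=cv2.resize(w,(380,285));o[:,380:]=cv2.resize(s,(420,420),interpolation=2)
cv2.imwrite("pics/c2.png",o)
E
```

```text
clock: 1.52
eef_pos: [0.5076, 0.024, 0.3173]
tool_rot: [0.706, 0.708, -0.001, -0.001]
ft_force: [0.8, -0.5, -0.9]
grip_width: -0.0
[0.5076 0.024  0.3173] [ 0.7063  0.7079 -0.0009 -0.0006] 1.5167 [ 0.8132 -0.5066 -0.8704]
[[325.1923   0.     277.745 ]
 [  0.     325.1923 211.8322]
 [  0.       0.       1.    ]] [[ 1.      0.0003 -0.0021  0.5065]
 [-0.0003 -0.9502 -0.3116  0.101 ]
 [-0.0021  0.3116 -0.9502  0.4518]
 [ 0.      0.      0.      1.    ]]
```

View pics/c2.png

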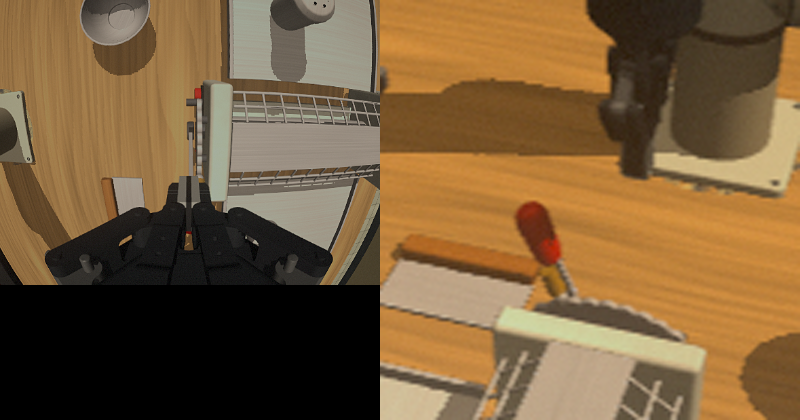

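Both views show the lever arm in line with the shut fingers in x (wrist crop column about 189), and the fingers are clear on its +y side. Next I'll descend and close in.

```bash
python3 -m jog '[[[0.002,0,-0.04,0,0,0,255],[0.002,0,-0.08,0,0,0,255],[0.002,0,-0.09,0,0,0,255],[0.002,-0.015,-0.09,0,0,0,255],[0.002,-0.03,-0.09,0,0,0,255],[0.002,-0.036,-0.09,0,0,0,255],[0.002,-0.036,-0.09,0,0,0,255],[0.002,-0.036,-0.09,0,0,0,255]]]'; python3 -m jog '[[[0,-0.002,0,0,0,0,255],[0,-0.004,0,0,0,0,255],[0,-0.006,0,0,0,0,255],[0,-0.008,0,0,0,0,255],[0,-0.010,0,0,0,0,255]]]'
```

```text
clock: 2.28
eef_pos: [0.5099, -0.0136, 0.2293]
tool_rot: [0.708, 0.706, 0.001, 0.0]
ft_force: [0.6, -0.5, 0.5]
grip_width: -0.0003
clock: 2.7
eef_pos: [0.5097, -0.0229, 0.2283]
tool_rot: [0.707, 0.707, 0.0, -0.0]
ft_force: [-0.7, 1.1, -0.6]
grip_width: 0.0
```

```bash
for i in 1 ; do python3 -m jog '[[[0,-0.001,0,0,0,0,255],[0,-0.002,0,0,0,0,255],[0,-0.003,0,0,0,0,255],[0,-0.004,0,0,0,0,255]]]'; python3 -m jog '[[[0,-0.001,0,0,0,0,255],[0,-0.002,0,0,0,0,255],[0,-0.003,0,0,0,0,255],[0,-0.004,0,0,0,0,255]]]'; python3 -m jog '[[[0,-0.001,0,0,0,0,255],[0,-0.002,0,0,0,0,255],[0,-0.003,0,0,0,0,255],[0,-0.004,0,0,0,0,255]]]'; done
```

```text
clock: 3.03
eef_pos: [0.5096, -0.0257, 0.2281]
tool_rot: [0.707, 0.707, 0.001, -0.001]
ft_force: [0.7, 6.5, -1.0]
grip_width: -0.0
clock: 3.37
eef_pos: [0.5095, -0.0291, 0.2275]
tool_rot: [0.707, 0.708, 0.001, -0.002]
ft_force: [1.4, 6.4, -3.4]
grip_width: 0.0004
clock: 3.7
eef_pos: [0.5095, -0.0353, 0.2282]
tool_rot: [0.707, 0.707, -0.0, 0.0]
ft_force: [-0.2, 1.4, -0.7]
grip_width: 0.0001
```

It made contact at y of about -0.024, force peaked, then it snapped free. I'll press on gently to confirm home.

```bash
python3 -m jog '[[[0,-0.002,0,0,0,0,255],[0,-0.004,0,0,0,0,255],[0,-0.006,0,0,0,0,255],[0,-0.008,0,0,0,0,255],[0,-0.009,0,0,0,0,255],[0,-0.009,0,0,0,0,255]]]';python3 -m jog '[[[0,-0.001,0,0,0,0,255],[0,-0.002,0,0,0,0,255],[0,-0.003,0,0,0,0,255],[0,-0.003,0,0,0,0,255]]]'
```

```text
clock: 4.2
eef_pos: [0.5097, -0.0445, 0.2284]
tool_rot: [0.707, 0.707, -0.0, 0.0]
ft_force: [-0.1, 1.1, 1.0]
grip_width: 0.0005
clock: 4.53
eef_pos: [0.5097, -0.0471, 0.2283]
tool_rot: [0.707, 0.707, -0.0, 0.0]
ft_force: [-0.2, 0.1, 0.4]
grip_width: 0.0001
```

```bash
python3 -m jog '[[[0,-0.001,0,0,0,0,255],[0,-0.002,0,0,0,0,255],[0,-0.003,0,0,0,0,255]]]';  python3 - <<'E'
from h import *
import cv2
s=bot.camera("scene")[140:240,210:330];t=bot.camera("top")[180:240,230:320]
cv2.imwrite("pics/s3.png",s)
o=np.zeros((400,800,3),np.uint8);o[:267,:400]=cv2.resize(t,(400,267),interpolation=2);o[:333,400:]=cv2.resize(s,(400,333),interpolation=2)
cv2.imwrite("pics/c3.png",o)
E
```

```text
clock: 4.78
eef_pos: [0.5096, -0.0489, 0.2281]
tool_rot: [0.707, 0.707, 0.001, -0.001]
ft_force: [-0.4, 3.9, -1.3]
grip_width: -0.0
```

View pics/c3.png

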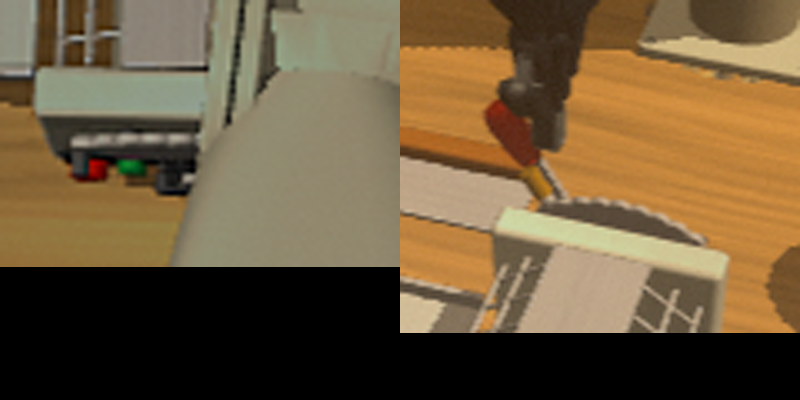

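Home is confirmed. The contact came where predicted (about -0.048), with a rising reaction of about 4 N, and the picture shows the lever leaning fully over (grip at about (512,130) in the crop). Now I'll go over to the -y side.

```bash
python3 -m jog '[[[0,0.02,0,0,0,0,255],[0,0.025,0.03,0,0,0,255],[0,0.025,0.07,0,0,0,255],[0,0.02,0.09,0,0,0,255],[0,-0.02,0.09,0,0,0,255],[0,-0.06,0.09,0,0,0,255],[0,-0.09,0.09,0,0,0,255],[0,-0.09,0.09,0,0,0,255],[0,-0.09,0.09,0,0,0,255]]]';python3 -m jog '[[[0,0,-0.04,0,0,0,255],[0,0,-0.08,0,0,0,255],[0,0,-0.09,0,0,0,255],[0,0.01,-0.09,0,0,0,255],[0,0.02,-0.09,0,0,0,255],[0,0.02,-0.09,0,0,0,255]]]'
```

```text
clock: 5.63
eef_pos: [0.5094, -0.1419, 0.3181]
tool_rot: [0.708, 0.706, -0.001, 0.0]
ft_force: [0.8, 0.7, 0.5]
grip_width: -0.0005
clock: 6.13
eef_pos: [0.5112, -0.1178, 0.2309]
tool_rot: [0.706, 0.708, 0.001, 0.001]
ft_force: [0.1, 0.6, 0.4]
grip_width: 0.0001
```

```bash
python3 -m jog '[[[0,0.002,0,0,0,0,255],[0,0.004,0,0,0,0,255],[0,0.006,0,0,0,0,255],[0,0.008,0,0,0,0,255]]]'; for k in 1 2 3 4 5 6; do python3 -m jog '[[[0,0.001,0,0,0,0,255],[0,0.002,0,0,0,0,255],[0,0.003,0,0,0,0,255]]]' | egrep 'eef|force|clock'; done
```

```text
clock: 6.47
eef_pos: [0.5102, -0.1119, 0.2292]
tool_rot: [0.707, 0.707, 0.0, 0.001]
ft_force: [-0.1, 0.2, 0.3]
grip_width: 0.0001
clock: 6.72
eef_pos: [0.5096, -0.109, 0.2282]
ft_force: [0.5, 0.3, -0.3]
clock: 6.97
eef_pos: [0.5096, -0.1062, 0.2282]
ft_force: [-0.4, -1.6, 1.0]
clock: 7.22
eef_pos: [0.5097, -0.105, 0.2288]
ft_force: [-0.6, -8.1, 2.0]
clock: 7.47
eef_pos: [0.5097, -0.1035, 0.2296]
ft_force: [-3.0, -11.8, 8.2]
clock: 7.72
eef_pos: [0.51, -0.101, 0.2306]
ft_force: [-3.8, -11.4, 9.0]
clock: 7.97
eef_pos: [0.5106, -0.0965, 0.2302]
ft_force: [-0.0, -5.9, 5.1]
```

```bash
for k in 1 2 3 4 5 6 7 8; do python3 -m jog '[[[0,0.001,0,0,0,0,255],[0,0.002,0,0,0,0,255],[0,0.003,0,0,0,0,255]]]' | egrep 'eef|force'; done
```

```text
eef_pos: [0.51, -0.0911, 0.2287]
ft_force: [0.9, -0.7, 1.1]
eef_pos: [0.5093, -0.0872, 0.2276]
ft_force: [0.8, -0.5, 0.5]
eef_pos: [0.5096, -0.0846, 0.228]
ft_force: [-0.4, 0.4, -0.2]
eef_pos: [0.5096, -0.0819, 0.2283]
ft_force: [0.2, -0.7, 0.4]
eef_pos: [0.5097, -0.0806, 0.2287]
ft_force: [-0.9, -7.3, 2.9]
eef_pos: [0.5098, -0.0786, 0.2295]
ft_force: [-3.0, -8.8, 6.6]
eef_pos: [0.5101, -0.0754, 0.2299]
ft_force: [-0.5, -8.1, 5.8]
eef_pos: [0.5104, -0.0714, 0.2296]
ft_force: [-0.3, -4.1, 3.3]
```

First click landed. Contact at notch 1 was -0.0815, exactly as modelled. The second crest is being crossed, so I'll continue to notch 2.

```bash
for k in 1 2 3 4 5; do python3 -m jog '[[[0,0.001,0,0,0,0,255],[0,0.002,0,0,0,0,255],[0,0.003,0,0,0,0,255]]]' | egrep 'eef|force'; done
```

```text
eef_pos: [0.5097, -0.0665, 0.2282]
ft_force: [0.1, -0.3, 1.3]
eef_pos: [0.5093, -0.0632, 0.2277]
ft_force: [-0.0, -0.8, 0.7]
eef_pos: [0.5096, -0.0607, 0.2281]
ft_force: [0.8, -0.4, -0.4]
eef_pos: [0.5097, -0.0578, 0.2283]
ft_force: [0.2, 0.0, -0.5]
eef_pos: [0.5097, -0.056, 0.2284]
ft_force: [-0.2, -5.3, 0.5]
```

```bash
for k in 1 2 3; do python3 -m jog '[[[0,0.001,0,0,0,0,255],[0,0.002,0,0,0,0,255],[0,0.003,0,0,0,0,255]]]' | egrep 'eef|force'; done;  python3 -m jog '[[[0,0.001,0,0,0,0,255]]]' | egrep 'eef|force'
```

```text
eef_pos: [0.51, -0.0536, 0.2289]
ft_force: [-0.6, -6.3, 3.7]
eef_pos: [0.5105, -0.0505, 0.2294]
ft_force: [0.0, -6.5, 4.9]
eef_pos: [0.5105, -0.0466, 0.2292]
ft_force: [1.4, -3.9, 3.4]
eef_pos: [0.5102, -0.0451, 0.2288]
ft_force: [0.4, -3.5, 2.6]
```

```bash
for k in 1 2 3; do python3 -m jog '[[[0,0.001,0,0,0,0,255]]]' | egrep 'eef|force'; done;python3 -m jog '[[[0,0,0,0,0,0,255],[0,0,0,0,0,0,255]]]' | egrep 'eef|force'
```

```text
eef_pos: [0.5098, -0.0436, 0.2283]
ft_force: [0.7, -2.7, 2.0]
eef_pos: [0.5095, -0.0424, 0.228]
ft_force: [0.2, -0.8, 0.0]
eef_pos: [0.5093, -0.0412, 0.2277]
ft_force: [-0.3, -0.1, 0.4]
eef_pos: [0.5091, -0.0413, 0.2277]
ft_force: [-0.5, 0.9, -0.1]
```

The force dropped to zero just past the crest. I'll back off and look.

```bash
python3 -m jog '[[[0,-0.02,0,0,0,0,255],[0,-0.05,0,0,0,0,255],[0,-0.06,0.03,0,0,0,255],[0,-0.08,0.06,0,0,0,255],[-0.03,-0.12,0.08,0,0,0,255],[-0.06,-0.16,0.08,0,0,0,255],[-0.1,-0.19,0.08,0,0,0,255],[-0.13,-0.21,0.08,0,0,0,255],[-0.13,-0.21,0.08,0,0,0,255]]]';  python3 - <<'E'
from h import *
import cv2
S=bot.camera("scene");T=bot.camera("top");cv2.imwrite("pics/sF.png",S);cv2.imwrite("pics/tF.png",T)
s=S[150:250,210:330];t=T[180:240,230:320]
o=np.zeros((400,800,3),np.uint8);o[:267,:400]=cv2.resize(t,(400,267),interpolation=2);o[:333,400:]=cv2.resize(s,(400,333),interpolation=2)
cv2.imwrite("pics/c4.png",o)
for n,I in(("scene",S),("top",T)):
    m=bot.camera_model(n);W=np.linalg.inv(m["T"])
    r=(I[...,2]>120)&(I[...,1]<50)&(I[...,0]<50)
    r[:, :200]=0;r[:,340:]=0;r[:150]=0;r[250:]=0
    k,l,st,c=cv2.connectedComponentsWithStats(r.astype(np.uint8));i=1+st[1:,4].argmax();print(n,"red",c[i],st[i])
    for v in(.15,.3,.45,.6):
        a=v-.525;p=np.array([.511,.008+.168*np.sin(a),.085+.168*np.cos(a),1]);q=W@p;q=m["K"]@q[:3];print(v,q[:2]/q[2])
d=cv2.absdiff(T,cv2.imread("pics/top0.png")).max(2)
for n,x,y in(("dredger",189,150),("bowl",187,272),("scr",343,283),("tub",114,284),("cutter",353,163),("jug",420,285)):print(n,(d[y-25:y+25,x-25:x+25]>40).sum())
E
```

```text
clock: 13.22
eef_pos: [0.3766, -0.2534, 0.3083]
tool_rot: [0.708, 0.706, -0.0, -0.001]
ft_force: [-0.1, 0.6, -0.0]
grip_width: -0.0002
scene red [273.4712 175.2788] [268 168  10  20 104]
0.15 [252.1512 176.2848]
0.3 [261.9474 175.7825]
0.45 [272.2935 176.5926]
0.6 [282.8805 178.7226]
top red [275.3284 210.1791] [271 206  10   9  67]
0.15 [296.2425 212.528 ]
0.3 [286.3101 211.7509]
0.45 [275.8618 211.2006]
0.6 [265.2304 210.8974]
dredger 0
bowl 0
scr 0
tub 0
cutter 0
jug 1626
```

View pics/c4.png

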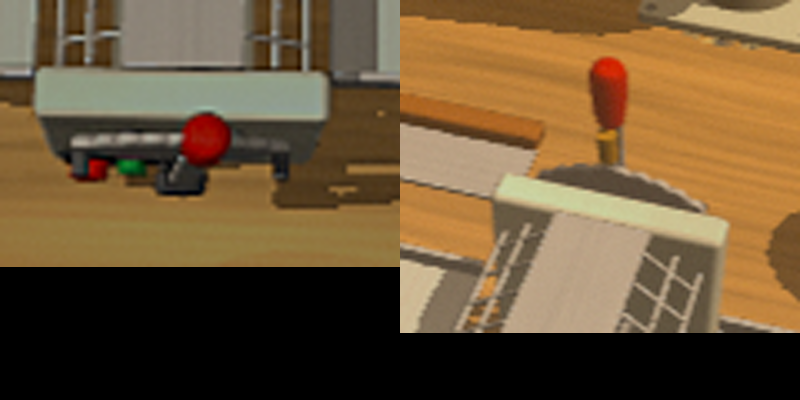

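View pics/tF.png

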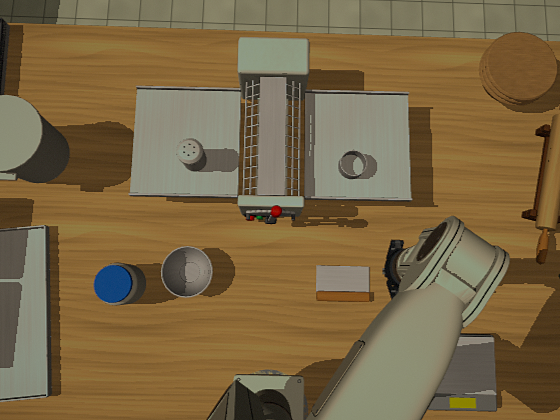

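Both cameras show the red grip where 0.45 predicts: top (275.3, 210.2) against (275.9, 211.2), and scene (273.5, 175.3) against (272.3, 176.6). The arm hides the jug from above, but the tool never came near it. Handing in.

```bash
python3 -c "
from workcell import bot
print(bot.job_done())"
```

```text
the job is handed in; nothing more can be done
None
```

The lever is resting in the third notch after home (0.45 rad), and I handed the job in at about 13 s of the 51 s allowed. No verdict was reported.

- **What I did:** The lever started in the first notch. With the fingers shut, I pushed it to the closed stop, where contact came as predicted with about 4 N of reaction. I then went over to its other side and pushed it open through three clicks. I stopped as the force dropped to zero just past the third crest, then backed off.
- **Lever check:** With the arm clear, the grip was within about 2 px of the 0.45 rad prediction in both the top and scene cameras. The neighbouring notches lie about 10 px away. The wrist force was about zero.
- **Force:** The highest force reading was about 15 N, during the first click open, against the 25 N limit. I only read force at the end of each short move, so brief peaks in between were not seen.
- **Bystanders:** The top camera showed no change for the dredger, bowl, scraper, tub and cutter. The arm hid the jug in the last top picture, so I could not check it directly. The tool never went below 0.22 m, and the jug is 0.11 m high.

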